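# Re-tension the drive belt of a bench buffer

## Task

The buffer's drive belt has gone slack. Swing the lock lever under the tension wheel fully open, wind the wheel clockwise by its handle until it comes up firm (10 to 14 N of pull at the handle, never so hard as to overstrain the belt), then swing the lever fully back to lock the screw and let go. Leave the loose things on the bench alone.

Things in the scene. Friction and masses are not known exactly. Their poses are not given: they have to be found in the camera images.
- machine: Bench buffer on a plywood board, 335 x 600 x 18 mm. Origin: bench height, on the vertical axis of the tension screw; z up. 175 mm along -y lies the motor (top 200 mm high, terminal box 230), 400 mm along -y the arbor (280 mm); grey belt guard on the +x side. A green bracket, 118 mm high, on the +y side holds the screw's nut; lever and wheel are above it.
- tension_wheel: Dark steel handwheel, 134 mm over its rim (14 mm thick), three spokes, level, on top of the tension screw, one piece with it. Origin on the axis in the rim's mid-plane, 150 to 153 mm above the bench at first. Wound clockwise (seen from above) it goes down 4 mm a turn (less once under load) and tightens the belt. It stays where it is left.
- screw_tip (a point): Flat lower end (24 mm wide) of the screw, 87 mm below the wheel's origin. It first closes a gap of a few mm to the motor plate, then presses on it; how far differs (0.5 to 2 turns in all) and shows only in the feel. Pull at the handle, turned slowly: 2 N while it runs free, then rising steadily, by about 10 N over half a turn. Right: 10 to 14 N (9 to 15 tolerated). At 18 N the belt is overstrained.
- handle_mid (a point): Middle of the wheel's crank handle, an upright black cylinder 23 mm thick, 50 mm long, on the rim, 55 mm from the wheel's axis. Its foot is 27 mm below this point, its top 23 mm above; the rim's top is 30 mm below. It revolves freely on its pin, so it can be held in one orientation all the way round. Goes down with the wheel.
- lever_knob (a point): Middle of the upright black knob at the end of the lock lever: 22 mm thick, 45 mm long (22 mm above and below this point), 125 mm from the screw's axis, 166 mm above the bench. The steel lever lies just below the wheel's rim, about 130 mm above the bench, and turns level about the screw's axis.
- lock_lever (a joint): Angle of the lock lever (rad): 0 = locked, at its stop; it opens anticlockwise seen from above, to its other stop at 1.05, and stays where it is left. It takes 2 N at the knob, about 4 N for the last bit of locking. While it is locked the screw is clamped and the wheel must not be forced round; from 0.5 rad on the screw is free.
- motor_base: Two green hinge blocks on the board, 275 mm along the machine's -y from the screw, with the hinged dark steel motor plate that they carry (with it the electric motor, 8 kg). Origin on the board's top, midway below the hinge line. The plate's tongue reaches under the foot of the screw, which pushes it down by a fraction of a mm.
- spanner: Open spanner, 140 mm long, lying on the board on the robot's side of the screw, below the lever; leave it. Origin: centre of its underside.
- grease_tin: Small tin, 54 mm wide, 34 mm high, on the board beyond the screw; leave it. Origin: centre of its underside.
- screw_jar: Glass jar with a metal lid, 68 mm wide, 85 mm high, on the bench; leave it. Origin: centre of its underside.
- oil_bottle: White bottle with a black cap, 56 mm wide, 150 mm high, on the bench; leave it. Origin: centre of its underside.
- tape_roll: Grey roll of tape lying flat, 100 mm wide, 24 mm high; leave it. Origin: centre of its underside.
- screwdriver: Screwdriver with a yellow handle, lying on the bench; leave it. Origin: centre of its underside.
- offcut: Wooden block 120 x 45 x 45 mm on the bench; leave it. Origin: centre of its underside.
- hammer: Hammer with a wooden handle, lying on the bench; leave it. Origin: centre of its underside.

How it is judged:
On the way, in this order (a step that is already met when the one before it is completed fails the run):
1. the lock lever is swung open (value of joint lock_lever above 0.85 rad), for 0.2 s.
2. the tension wheel is wound until it is firm, the lever still open (contact force between tension_wheel and motor_base between 75 and 140 N and value of joint lock_lever above 0.5 rad), for 0.3 s.
At the end, for the whole second after the job is handed in: The screw presses on the motor plate with 75 to 140 N (a pull of about 9 to 15 N at the handle), the lock lever is back within 0.12 rad of its locked stop, the wheel is at rest and nothing is held (contact force between tension_wheel and motor_base between 75 and 140 N and value of joint lock_lever below 0.12 rad and angular speed of tension_wheel below 0.1 rad/s); the robot touches nothing.
It fails at once if the belt is overstrained: the screw presses on the motor plate with more than 185 N (about 18 N at the handle) (contact force between tension_wheel and motor_base above 185 N).
It fails at once if the wheel is forced round while the lock lever is locked (below 0.2 rad) (value of joint lock_lever below 0.2 rad and angular speed of tension_wheel above 0.4 rad/s).
It fails at once if a loose thing on the bench or the board is shifted by more than 30 mm (distance of any of spanner, grease_tin, screw_jar, oil_bottle, tape_roll, screwdriver, offcut, hammer from where it was at the start of the episode above 0.03 m).
It also fails if it takes over 72 s, if anything falls off the work surface, if the arm or the gripper's body presses on something with over 40 N, if the wrist force passes 120 N, or if a joint passes its speed limit or range.

## Robot

A 6-joint arm with a two-finger parallel gripper is mounted at the origin on the work surface. World frame = base frame: x ahead of the robot, y to its left, z up, the work surface at z = 0. Lengths are in m, angles in rad, forces in N, time in s.
With the tool pointing down it reaches from about 0.275 to 0.85 m from the base axis. Payload 19 kg.
Tool frame: the origin (TCP) lies on the centre line of the jaws, within the pads' length; the fingertips stand 17 mm ahead of it and the grasp point (between the pads) lies 2 mm behind it; z points along the fingers, y is the line along which they close (so a half turn about z gives the same grasp; the last joint's range is limited). The gripper opens to 85 mm and grips with 20 to 120 N. Pads are 22 mm wide; open, the fingers measure 114 mm over their backs; the gripper's body (76 mm by 85 mm) begins 54 mm behind the grasp point. The pads swing forward as they close: fully open they stand 13 mm farther back than shut.
Start: joints at [0.986, 0.15, 1.437, -0, 1.554, -0.134], TCP at [0.251, 0.518, 0.216] pointing down, gripper open.
Joint ranges: [-2.8, 2.8], [-0.68, 2.1], [0.12, 2.68], [-1.39, 4.53], [0.16, 2.79], [-2.81, 2.81]. Speed limits (rad/s): [1.89, 1.89, 2.22, 3.01, 3.01, 3.01].

## Interface

Orientations are given as a rotation vector (axis times angle).
In Python, from station import manip, kinematics, read_state, imaging gives the robot as it stands. Calls block until the motion is done:
- manip.movep(position, orientation): joint-space move of the TCP to a pose.
- manip.move_l(position, ori=None, rate=0.15, max_force=None): straight line of the TCP; ori=None keeps the orientation; rate is the mean speed in m/s. With max_force (N) it stops when the force on the tool has changed by that much, and returns True; else False.
- manip.goto_joints(angles): joint-space move.
- manip.command_gripper(opening, effort=None): finger opening in m; effort is the grip in N (None keeps the last); returns when the fingers have stopped.
- manip.dwell(seconds).
- kinematics.ik(position, orientation): joint angles nearest the present ones, or None.
- read_state(): the state.
- imaging.read_camera(name): name is "scene" or "top"; returns a dict with "color" (400x640x3 uint8, blue, green, red), "intrinsics" (3x3 intrinsics, pixels), "eye" and "rotation" of the camera in the world. Camera axes: x right, y down, z forward; pixel columns grow to the right and rows downward; lengths in m; the calibration is good to about 2 mm. A picture is of the moment at which its call begins. There is no depth.
A pose or a line that the arm cannot do raises manip.MotionError and nothing moves.
- manip.sign_off(): hands the job in; it is judged then, once.
Trained networks look in a picture, given as the dict that the camera call returned (one of the last four; its "shot" number tells which), for a name from the list of things; names that differ only in an ending like _2 or _b are one class to them, and where a whole thing is asked for, a point or a joint stands for the part that bears it (a point fixed in the world has none). Each returns a list of dicts, best first, with "score" (0 to 1); they miss things now and then, are a little off and sometimes report something else, mostly with a low value. They report only what shows in the picture. A call takes as long as a camera call.
- imaging.find_in(picture, query): "pixel" ([column, row] in pixels, amid what is visible of it).
- imaging.silhouettes(picture, query): "mask" (400x640 bool, what is visible of it) and "pixel" ([column, row] in pixels, amid what is visible of it).
- imaging.pinpoint(picture, query): "pixel" ([column, row] in pixels: a listed point, or the origin of a listed thing).
The state is a dict: "time_s": time; "qpos": joint angles; "joint_velocities": joint speeds; "joint_torque": joint torques, N m; "eef_pos": TCP position; "ee_rot": TCP orientation; "force": force on the tool from outside, world axes, zero at the start; "ft_torque": the same for the moment, N m; "gripper_width": finger opening in m; "gripper_force": force on a finger pad.
Only numpy, scipy, OpenCV 4.12 (cv2) and the standard library are available. Lean on these libraries where they do the work, as an engineer would, in place of code of your own. Each camera call takes 0.05 s, during which the arm holds its last target. There are 200 camera calls.

## Working session

There is one attempt and no reset: what is moved stays moved. The work goes in short steps, each a Python script; the robot and the scene stay as the last script left them, time stands still between calls to the robot, and variables do not carry over. Pictures are saved under pics/ and viewed, at most 10 in all, crops included, and the job is handed in when it is done.

```bash
mkdir -p pics; ls
cat > h.py <<'E'
import numpy as np, cv2
from station import manip, kinematics, read_state, imaging
def ray(p,px):
    K=np.array(p["intrinsics"]);R=np.array(p["rotation"]);e=np.array(p["eye"])
    d=R@np.linalg.inv(K)@np.array([px[0],px[1],1.]);return e,d/np.linalg.norm(d)
def at_z(p,px,z):
    e,d=ray(p,px);return e+d*(z-e[2])/d[2]
def tri(obs):
    A=np.zeros((3,3));b=np.zeros(3)
    for p,px in obs:
        e,d=ray(p,px);M=np.eye(3)-np.outer(d,d);A+=M;b+=M@e
    return np.linalg.solve(A,b)
E
python3 - <<'E'
from h import *
np.set_printoptions(precision=3,suppress=True)
P={n:imaging.read_camera(n) for n in("scene","top")}
print({n:(p["eye"],p["rotation"]) for n,p in P.items()})
for n,p in P.items(): cv2.imwrite(f"pics/{n}0.png",p["color"])
for q in["machine","tension_wheel","handle_mid","lever_knob","screw_tip","motor_base","oil_bottle","screw_jar","grease_tin","offcut"]:
    r={n:imaging.pinpoint(p,q)[:2] for n,p in P.items()}
    print(q,{n:[(np.array(x["pixel"]),round(x["score"],2)) for x in v] for n,v in r.items()})
    if all(r.values()): print("   tri",tri([(P[n],r[n][0]["pixel"]) for n in P]))
s=read_state();print(s)
E
```

```text
pics
{'scene': (array([ 1.142, -0.016,  1.163]), array([-2.076, -1.682,  0.489])), 'top': (array([0.419, 0.128, 1.027]), array([-2.179,  2.18 , -0.134]))}
machine {'scene': [(array([324.9, 240. ]), 0.56), (array([421.7, 239.2]), 0.35)], 'top': [(array([324.5, 187.8]), 0.8)]}
   tri [0.78  0.056 1.095]
tension_wheel {'scene': [(array([325.6, 211.7]), 0.85)], 'top': [(array([330. , 173.3]), 0.84)]}
   tri [0.78  0.056 1.095]
handle_mid {'scene': [], 'top': [(array([346.9, 195.1]), 0.5)]}
lever_knob {'scene': [(array([364.6, 177.4]), 0.7), (array([417.1, 140.6]), 0.48)], 'top': [(array([282.2, 202.8]), 0.73)]}
   tri [0.78  0.056 1.095]
screw_tip {'scene': [(array([426.5, 236.3]), 0.64)], 'top': [(array([330. , 152.9]), 0.17)]}
   tri [0.78  0.056 1.095]
motor_base {'scene': [(array([211.3, 250. ]), 0.97)], 'top': [(array([430.9, 195.3]), 0.88), (array([325.1, 187.4]), 0.16)]}
   tri [0.78  0.056 1.095]
oil_bottle {'scene': [(array([423.6, 282.2]), 0.59)], 'top': [(array([242.8, 131.3]), 0.56)]}
   tri [0.78  0.056 1.095]
screw_jar {'scene': [(array([423.6, 237.4]), 0.79)], 'top': [(array([328.4, 174.1]), 0.75), (array([238.5, 173. ]), 0.57)]}
   tri [0.78  0.056 1.095]
grease_tin {'scene': [(array([329.5, 275.7]), 0.97)], 'top': [(array([327.4, 154.2]), 0.6)]}
   tri [0.78  0.056 1.095]
offcut {'scene': [(array([458.9, 167.5]), 0.57)], 'top': [(array([178.5, 237.6]), 0.77), (array([327.9, 174.7]), 0.46)]}
   tri [0.78  0.056 1.095]
{'time_s': 1.1, 'qpos': array([ 0.986,  0.15 ,  1.437, -0.   ,  1.554, -0.134]), 'joint_velocities': array([-0.   ,  0.   ,  0.002, -0.001, -0.   ,  0.   ]), 'joint_torque': array([ -0.   , -71.279, -57.106,  -0.   ,   0.002,  -0.   ]), 'eef_pos': array([0.251, 0.518, 0.216]), 'ee_rot': array([-0.702, -3.062,  0.   ]), 'force': array([0.85 , 0.345, 0.154]), 'ft_torque': array([-0.036,  0.   , -0.01 ]), 'gripper_force': 0.0, 'gripper_width': 0.08537020232449175}
```

```bash
sed -i 's/R=np.array(p\["rotation"\])/R=cv2.Rodrigues(np.array(p["rotation"],float))[0]/' h.py
python3 - <<'E'
from h import *
np.set_printoptions(precision=3,suppress=True)
P={n:imaging.read_camera(n) for n in("scene","top")}
px={"wheel":((325.6,211.7),(330,173.3),.1515),"knob":((364.6,177.4),(282.2,202.8),.166),"base":((211.3,250),(430.9,195.3),.018),"machine":((324.9,240),(324.5,187.8),0),"handle":(None,(346.9,195.1),.1785),"jar":(None,(238.5,173),0),"tin":((329.5,275.7),(327.4,154.2),.018),"bottle":((423.6,282.2),(242.8,131.3),0)}
for k,(a,b,z) in px.items():
    print(k,a and at_z(P["scene"],a,z),at_z(P["top"],b,z),a and tri([(P["scene"],a),(P["top"],b)]))
i=P["top"]["color"];s=P["scene"]["color"]
cv2.imwrite("pics/a.png",cv2.resize(i,(800,500)));cv2.imwrite("pics/b.png",cv2.resize(s,(800,500)))
E
```

```text
wheel [0.571 0.089 0.151] [0.581 0.086 0.151] [0.579 0.087 0.165]
knob [0.509 0.194 0.166] [0.51  0.195 0.166] [0.51  0.195 0.167]
base [ 0.543 -0.19   0.018] [ 0.546 -0.192  0.018] [ 0.546 -0.19   0.023]
machine [0.565 0.087 0.   ] [0.569 0.094 0.   ] [0.568 0.09  0.004]
handle None [0.526 0.049 0.178] None
jar None [0.609 0.328 0.   ] None
tin [0.668 0.077 0.018] [0.658 0.086 0.018] [ 0.661  0.082 -0.   ]
bottle [0.724 0.294 0.   ] [0.725 0.318 0.   ] [ 0.724  0.307 -0.002]
```

View pics/a.png

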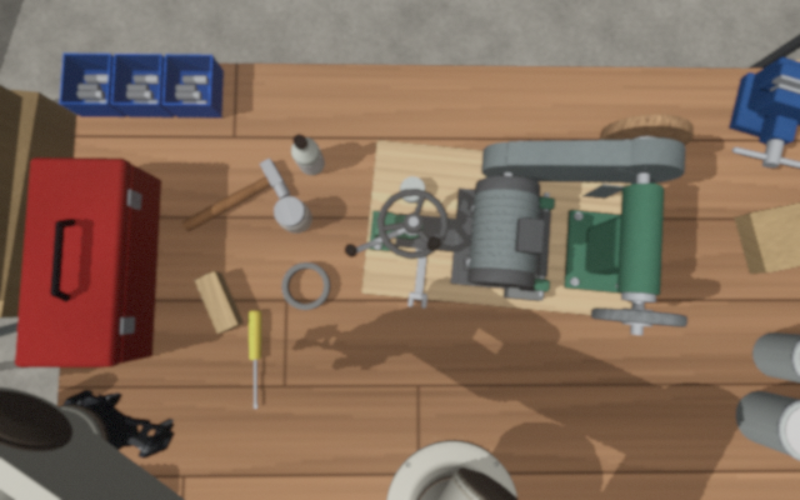

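View pics/b.png

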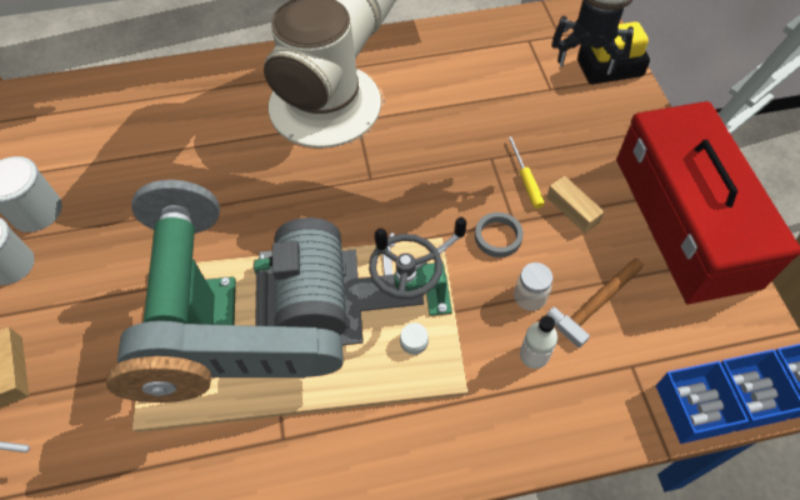

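The top view shows the hub at about (330,178), the handle at (347,194) and the knob at (281,200). In the scene view the handle is at (305,191) and the knob at (368,182), a few px from the network's knob. I'll zoom in to settle that.

Run:
```python
from h import *
t=cv2.imread("pics/top0.png")[150:220,260:370];s=cv2.imread("pics/scene0.png")[165:235,290:400]
cv2.imwrite("pics/c.png",np.vstack([cv2.resize(x,(660,300) if 0 else (440*1,280),interpolation=cv2.INTER_CUBIC) for x in(t,s)]))
```

```text
(no output)
```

View pics/c.png

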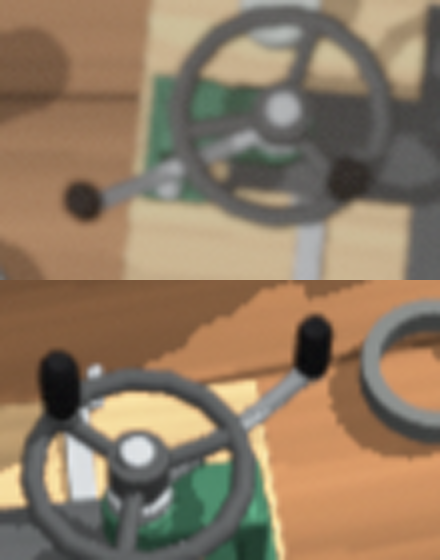

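The crop gives these positions:

| Part | Top view (px) | Scene view (px) |
|---|---|---|
| Knob | (281,200.3) | (368.3,181.5) |
| Handle | (347,194.3) | (305,191.3) |
| Wheel rim centre | (330.5,178.6) | not measured |
| Hub | not measured | (324.3,207.5) |

Run:
```python
from h import *
np.set_printoptions(precision=4,suppress=True)
P={n:imaging.read_camera(n) for n in("scene","top")}
px={"hub":((324.3,207.5),(330.5,177.6),.165),"rim":((324.3,212),(330.5,178.6),.1515),"knob":((368.3,181.5),(281,200.3),.166),"handle":((305,191.3),(347,194.3),.1785)}
for k,(a,b,z) in px.items():
    print(k,at_z(P["scene"],a,z),at_z(P["top"],b,z),tri([(P["scene"],a),(P["top"],b)]))
s=read_state()
def R(th): # tool down, y axis at world angle th
    y=np.array([np.cos(th),np.sin(th),0]);z=np.array([0,0,-1.]);return cv2.Rodrigues(np.c_[np.cross(y,z),y,z])[0].ravel()
print(cv2.Rodrigues(s["ee_rot"])[0])
C=np.array([.57,.083])
for a in np.radians([120,150,180]):
  for t in(a+np.pi/2,a-np.pi/2):
    q=kinematics.ik(np.r_[C+.125*np.array([np.cos(a),np.sin(a)]),.172],R(t));print(np.degrees(a),q)
for t in np.radians([0,45,90,135,180,225,270,315]):print(np.degrees(t),kinematics.ik(np.r_[.53,.05,.178],R(t)))
```

```text
hub [0.5677 0.0874 0.165 ] [0.5683 0.0854 0.165 ] [0.5683 0.0864 0.1664]
rim [0.5713 0.0864 0.1515] [0.5683 0.0848 0.1515] [0.5691 0.0857 0.148 ]
knob [0.5218 0.1996 0.166 ] [0.5158 0.1981 0.166 ] [0.5169 0.2    0.1583]
handle [0.5253 0.0522 0.1785] [0.5281 0.0492 0.1785] [0.5278 0.0507 0.1829]
[[-0.9001  0.4357 -0.    ]
 [ 0.4357  0.9001 -0.    ]
 [ 0.     -0.0001 -1.    ]]
119.99999999999999 None
119.99999999999999 [ 0.2183  0.1018  1.5821 -0.      1.4577 -0.3053]
150.0 [ 0.146  -0.0203  1.709  -0.      1.4528  2.2403]
150.0 [ 0.146  -0.0203  1.709  -0.      1.4528 -0.9012]
180.0 [ 0.0139 -0.0881  1.7733 -0.      1.4564  1.5847]
180.0 [ 0.0139 -0.0881  1.7733 -0.      1.4564 -1.5569]
0.0 [-0.0507  0.078   1.5958 -0.      1.4679 -0.0507]
45.0 [-0.0507  0.078   1.5958 -0.      1.4679 -0.8361]
90.0 [-0.0507  0.078   1.5958  0.      1.4679 -1.6215]
135.0 [-0.0507  0.078   1.5958 -0.      1.4679 -2.4069]
180.0 None
225.0 [-0.0507  0.078   1.5958 -0.      1.4679  2.3055]
270.0 [-0.0507  0.078   1.5958 -0.      1.4679  1.5201]
315.0 [-0.0507  0.078   1.5958 -0.      1.4679  0.7347]
```

```bash
cat >> h.py <<'E'
np.set_printoptions(precision=3,suppress=True)
C=np.array([.5683,.086])
u=lambda a:np.array([np.cos(a),np.sin(a)])
def R(th): # tool down, y axis at world angle th
    y=np.array([np.cos(th),np.sin(th),0]);z=np.array([0,0,-1.]);return cv2.Rodrigues(np.c_[np.cross(y,z),y,z])[0].ravel()
def say(*k):
    s=read_state();print(*k,"t",round(s["time_s"],2),"p",s["eef_pos"],"F",s["force"],"w",round(s["gripper_width"],4),"g",round(s["gripper_force"],1),flush=True);return s
E
python3 - <<'E'
from h import *
K=np.array([.518,.1985]);a=np.arctan2(*(K-C)[::-1])
manip.movep(np.r_[K,.235],R(a-np.pi/2));manip.command_gripper(.05);say("above")
print(manip.move_l(np.r_[K,.174],rate=.1,max_force=12));say("down",)
for n in("scene","top"):
    p=imaging.read_camera(n);c=p["color"]
    cv2.imwrite(f"pics/d_{n}.png",c[140:240,240:400])
cv2.imwrite("pics/d.png",np.vstack([cv2.resize(cv2.imread(f"pics/d_{n}.png"),None,fx=3,fy=3) for n in("scene","top")])[:600])
E
```

```text
above t 3.28 p [0.518 0.199 0.235] F [ 0.624 -0.864 -0.274] w 0.0501 g 0.0
False
down t 4.04 p [0.518 0.199 0.175] F [ 0.25  -0.127  0.287] w 0.0498 g 0.0
```

View pics/d.png

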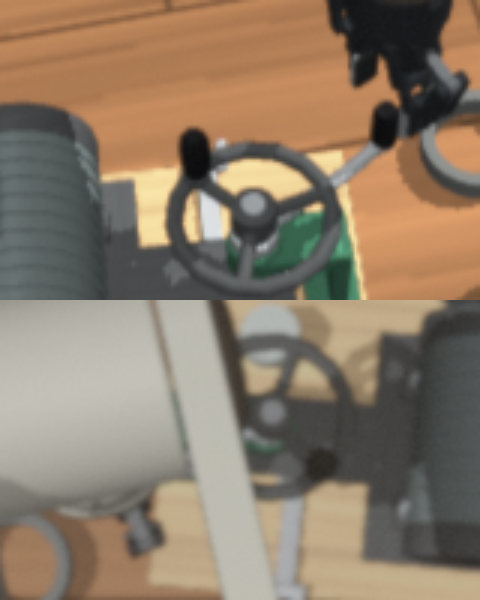

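Run:
```python
from h import *
p=imaging.read_camera("scene");c=p["color"]
R_=cv2.Rodrigues(np.array(p["rotation"]))[0];rv=cv2.Rodrigues(R_.T)[0];tv=-R_.T@p["eye"]
s=read_state();T=cv2.Rodrigues(s["ee_rot"])[0]
def pr(w):return cv2.projectPoints(np.array(w).reshape(1,3),rv,tv,p["intrinsics"],None)[0].ravel()
tips=[s["eef_pos"]+T@np.array([0,y,.012]) for y in(-.03,0,.03)]
pts=[pr(t) for t in tips]+[pr([*s["eef_pos"][:2],z]) for z in(.188,.144)];print(np.array(pts))
i=cv2.resize(c[130:230,310:430],None,fx=6,fy=6,interpolation=cv2.INTER_CUBIC)
for q in pts: cv2.circle(i,tuple(int(v) for v in(q-[310,130])*6),4,(0,0,255),-1)
cv2.imwrite("pics/e.png",i)
```

```text
[[359.401 172.391]
 [367.396 181.105]
 [375.567 190.01 ]
 [368.02  174.969]
 [366.943 185.506]]
```

View pics/e.png

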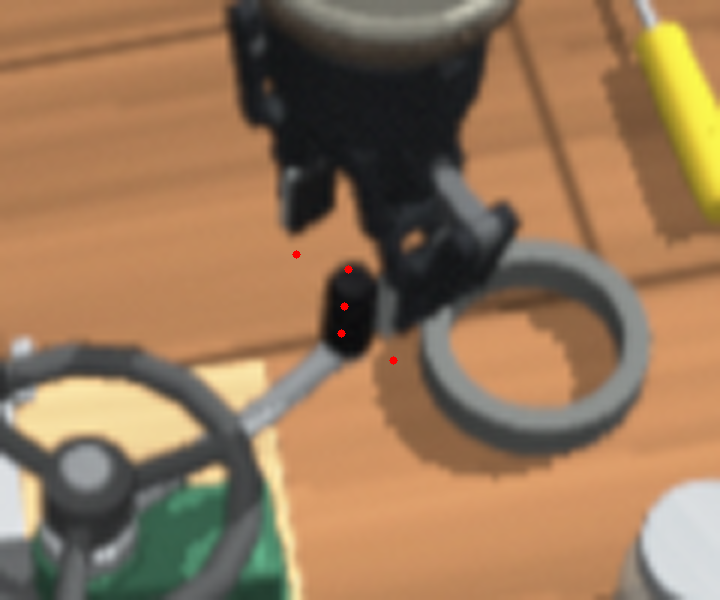

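The knob's projected axis falls on the knob to within about 1 px (drawn at about (345,305), seen at (352,310)), so it sits between the fingers. I'll grip it and open the lever.

Run:
```python
from h import *
manip.command_gripper(.0,40);s=say("grip")
d=s["eef_pos"][:2]-C;a0=np.arctan2(d[1],d[0]);r=np.linalg.norm(d);z=s["eef_pos"][2];print(a0,r)
for k in np.linspace(0,1.02,9)[1:]:
    a=a0+k
    hit=manip.move_l(np.r_[C+r*u(a),z],R(a-np.pi/2),rate=.1,max_force=45)
    s=say(f"{k:.2f} {hit}");print("  rad,tan",s["force"][:2]@u(a),s["force"][:2]@u(a+np.pi/2))
    if hit:break
np.save("lever.npy",[a0,r,z])
```

```text
grip t 4.72 p [0.518 0.198 0.174] F [ 0.036  0.988 -0.923] w -0.0003 g 0.0
1.9912394827576352 0.12321707325012658
0.13 False t 5.03 p [0.504 0.191 0.174] F [ 0.854  0.642 -0.275] w 0.0 g 0.0
  rad,tan 0.10299380240494976 -1.0632703028474184
0.26 False t 5.34 p [0.492 0.182 0.174] F [0.612 0.931 0.417] w 0.0 g 0.0
  rad,tan 0.3440751718278849 -1.0599959213451815
0.38 False t 5.65 p [0.48  0.172 0.174] F [-0.352  0.043  1.267] w -0.0001 g 0.0
  rad,tan 0.28268213940078823 0.21368788074188233
0.51 False t 5.96 p [0.47  0.16  0.174] F [ 0.177 -0.066  0.42 ] w 0.0001 g 0.0
  rad,tan -0.18103284736722394 -0.0525786765937129
0.64 False t 6.27 p [0.462 0.147 0.174] F [-0.109  1.001  0.524] w -0.0002 g 0.0
  rad,tan 0.585804659723978 -0.8186169782099
0.77 False t 6.58 p [0.455 0.133 0.174] F [ 0.004 -0.432 -0.334] w 0.0005 g 0.0
  rad,tan -0.16621776960178375 0.3991115431425507
0.89 False t 6.88 p [0.45  0.118 0.174] F [ 0.268  0.186 -0.874] w 0.0004 g 0.0
  rad,tan -0.2121793754344293 -0.24786078146030227
1.02 False t 7.19 p [0.446 0.102 0.174] F [ 0.427  0.17  -0.863] w -0.0005 g 0.0
  rad,tan -0.40135527287074946 -0.22379088090832988
```

The gripper closed on nothing (width 0), so the knob was missed. I'll look at the closed gripper from both cameras, with its reported tip drawn in.

Run:
```python
from h import *
say("now")
out=[]
for n,(x,y) in(("scene",(290,130)),("top",(255,150))):
    p=imaging.read_camera(n);c=p["color"].copy()
    R_=cv2.Rodrigues(np.array(p["rotation"]))[0];rv=cv2.Rodrigues(R_.T)[0];tv=-R_.T@p["eye"]
    i=cv2.resize(c[y:y+75,x:x+130],None,fx=4,fy=4,interpolation=cv2.INTER_CUBIC)
    s=read_state()["eef_pos"]
    for w,col in(([s[0],s[1],s[2]-.017],(0,0,255)),([s[0],s[1],s[2]+.05],(0,255,255)),([.518,.1985,.188],(255,0,0)),([.518,.1985,.144],(255,0,0)),([*C,.16],(0,255,0))):
        q=cv2.projectPoints(np.array(w).reshape(1,3),rv,tv,p["intrinsics"],None)[0].ravel()
        cv2.circle(i,tuple(int(v) for v in(q-[x,y])*4),3,col,-1)
    out.append(i)
    print(n,[(m["pixel"],m["score"]) for m in imaging.pinpoint(p,"lever_knob")[:2]])
cv2.imwrite("pics/f.png",np.vstack(out))
```

```text
now t 7.19 p [0.446 0.102 0.174] F [ 0.427  0.17  -0.863] w -0.0005 g 0.0
scene [([366.9, 178.9], 0.61)]
top [([325.5, 185.5], 0.38)]
```

View pics/f.png

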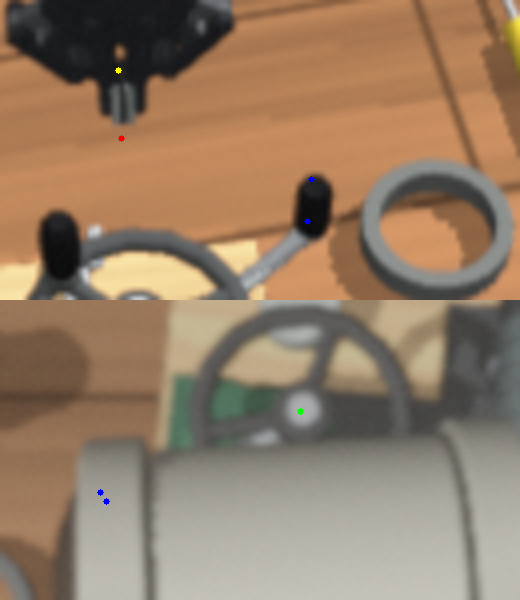

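The visible closed tip is at (120,122) in the crop, against (121,138) predicted, so there's a hand–eye offset of about 4 px. I'll measure it in both views with the arm clear of the top camera.

Run:
```python
from h import *
manip.move_l(np.r_[.446,.102,.26],rate=.25)
manip.movep(np.r_[.47,.34,.17],R(0));s=say("now")["eef_pos"]
out=[]
for n in("scene","top"):
    p=imaging.read_camera(n);c=p["color"].copy();cv2.imwrite(f"pics/g_{n}.png",c)
    R_=cv2.Rodrigues(np.array(p["rotation"]))[0];rv=cv2.Rodrigues(R_.T)[0];tv=-R_.T@p["eye"]
    pr=lambda w:cv2.projectPoints(np.array(w,float).reshape(1,3),rv,tv,p["intrinsics"],None)[0].ravel()
    t=pr([s[0],s[1],s[2]-.017]);x,y=(t-[50,37]).astype(int);print(n,t,(x,y))
    i=cv2.resize(c[y:y+75,x:x+100],None,fx=4,fy=4,interpolation=cv2.INTER_CUBIC)
    for w,col in(([s[0],s[1],s[2]-.017],(0,0,255)),(s,(0,255,255))):
        cv2.circle(i,tuple(int(v) for v in(pr(w)-[x,y])*4),2,col,-1)
    out.append(i)
cv2.imwrite("pics/g.png",np.vstack(out))
```

```text
now t 9.59 p [0.47 0.34 0.17] F [-0.387 -0.56  -0.102] w -0.0004 g 0.0
scene [419.563 156.464] (np.int64(369), np.int64(119))
top [219.158 220.773] (np.int64(169), np.int64(183))
```

View pics/g.png

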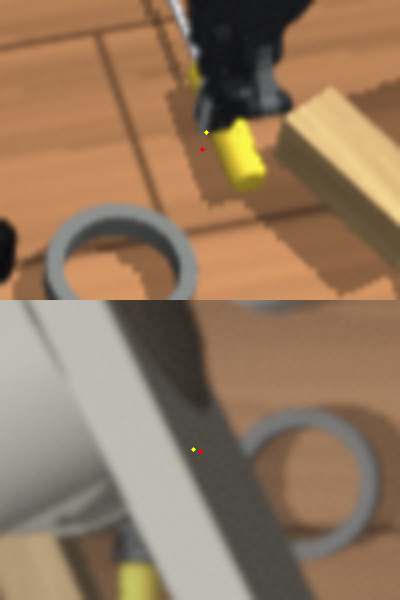

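The scene view shows the tip about 6 px above its prediction again (crop (205,125) vs (203,150)), and the arm hides it from the top camera. I'll lower the tip onto bare bench, which separates a height error from an x error.

Run:
```python
from h import *
manip.movep(np.r_[.37,.10,.10],R(np.pi/2));say("above")
print(manip.move_l(np.r_[.37,.10,.03],rate=.2,max_force=10));say("30mm")
print(manip.move_l(np.r_[.37,.10,-.005],rate=.03,max_force=6));s=say("contact")["eef_pos"]
p=imaging.read_camera("scene");c=p["color"]
R_=cv2.Rodrigues(np.array(p["rotation"]))[0];rv=cv2.Rodrigues(R_.T)[0];tv=-R_.T@p["eye"]
pr=lambda w:cv2.projectPoints(np.array(w,float).reshape(1,3),rv,tv,p["intrinsics"],None)[0].ravel()
t=pr([s[0],s[1],0]);x,y=(t-[50,50]).astype(int);print(t)
i=cv2.resize(c[y:y+75,x:x+100],None,fx=6,fy=6,interpolation=cv2.INTER_CUBIC)
for w,col in(([s[0],s[1],0],(0,0,255)),(s,(0,255,255))): cv2.circle(i,tuple(int(v) for v in(pr(w)-[x,y])*6),2,col,-1)
cv2.imwrite("pics/k.png",i)
manip.move_l(np.r_[.37,.10,.15],rate=.25)
```

```text
above t 11.51 p [0.37 0.1  0.1 ] F [ 0.118 -0.784  0.543] w -0.0003 g 0.0
False
30mm t 12.01 p [0.37  0.1   0.031] F [0.489 0.453 0.026] w 0.0002 g 0.0
False
contact t 13.32 p [ 0.37   0.1   -0.005] F [-0.634  0.176  0.074] w -0.0002 g 0.0
[315.043 175.59 ]
```

View pics/k.png

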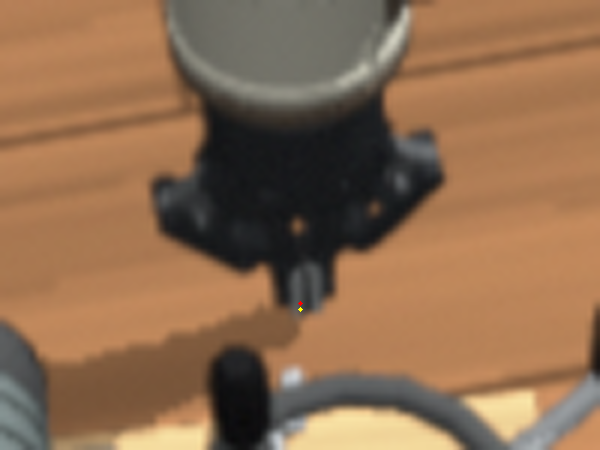

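There's no contact even at a reported z of -5 mm, so the tips really sit 22 mm or more higher than the stated tool geometry. I'll keep lowering slowly until they touch.

Run:
```python
from h import *
manip.move_l(np.r_[.37,.10,.0],rate=.3)
print(manip.move_l(np.r_[.37,.10,-.03],rate=.03,max_force=6));say("contact")
manip.move_l(np.r_[.37,.10,.15],rate=.3);say("up")
```

```text
True
contact t 15.39 p [ 0.37   0.1   -0.015] F [-4.09  -0.659 12.249] w 0.0004 g 6.0
up t 16.09 p [0.37  0.1   0.149] F [-0.765 -0.455 -0.79 ] w 0.0 g 0.0
```

The tips touch at a reported z of -0.015 m, so the hand is really about 31 mm higher than its stated geometry. The pictures also put it about 9 mm further along +x. I'll correct for both and check the grip by its width.

```bash
cat >> h.py <<'E'
E0=np.array([.009,0.,.031])   # real tool position minus reported one
E
python3 - <<'E'
from h import *
K=np.array([.517,.199]);a=np.arctan2(*(K-C)[::-1])
t=np.r_[K,.171]-E0
manip.command_gripper(.06)
manip.movep(t+[0,0,.06],R(a-np.pi/2))
print(manip.move_l(t,rate=.1,max_force=8));say("down")
manip.command_gripper(0,25);s=say("grip")
if .015<s["gripper_width"]<.03:
    manip.dwell(.2);say("settled")
E
```

```text
False
down t 18.68 p [0.508 0.199 0.141] F [-0.241  0.46  -0.313] w 0.0598 g 0.0
grip t 19.11 p [0.508 0.199 0.141] F [0.463 1.155 6.241] w 0.0208 g 25.7
settled t 19.31 p [0.508 0.199 0.141] F [-0.345  1.119  5.406] w 0.0212 g 25.7
```

Knob gripped (21 mm wide). Now swinging the lever open.

```bash
cat >> h.py <<'E'
Cr=C-E0[:2]
def arc(a0,ks,r,z,f=40,rate=.1):
    for k in ks:
        a=a0+k;hit=manip.move_l(np.r_[Cr+r*u(a),z],R(a-np.pi/2),rate=rate,max_force=f)
        s=say(f"{k:.2f} {hit}");F=s["force"][:2];print("   rad,tan",F@u(a),F@u(a+np.pi/2))
        if hit or s["gripper_width"]<.015:return False
    return True
E
python3 - <<'E'
from h import *
manip.command_gripper(0,40)
s=read_state();d=s["eef_pos"][:2]-Cr;a0=np.arctan2(d[1],d[0]);r=np.linalg.norm(d);z=s["eef_pos"][2];print(a0,r)
np.save("lever.npy",[a0,r,z])
arc(a0,np.linspace(0,1.03,7)[1:],r,z)
E
```

```text
1.993650666584687 0.1240757306829404
0.17 False t 19.88 p [0.49  0.187 0.141] F [  7.097 -10.131  -1.878] w 0.0209 g 39.7
   rad,tan -12.36786896423452 -0.2051879926548592
0.34 False t 20.25 p [0.475 0.173 0.141] F [ 15.092 -18.681  -6.53 ] w 0.0209 g 39.8
   rad,tan -23.92593507009004 2.0785453774251526
0.52 False t 20.62 p [0.461 0.158 0.141] F [ 16.142 -14.516  -6.519] w 0.0205 g 40.1
   rad,tan -21.601201214972072 2.1558695411695226
0.69 False t 20.98 p [0.45  0.14  0.141] F [ 24.377 -10.884 -11.934] w 0.0207 g 40.1
   rad,tan -26.673587637464145 -1.1035462533134783
0.86 False t 21.35 p [0.443 0.12  0.141] F [ 31.95  -11.353 -16.52 ] w 0.0206 g 40.2
   rad,tan -33.8617232347993 1.755750425767463
1.03 False t 21.72 p [0.438 0.1   0.141] F [ 22.817  -6.044 -10.248] w 0.0209 g 40.6
   rad,tan -23.369631116415412 3.316929248642489
```

The lever is now at about 1.03 rad. The radial force shows that the axis offset in x should be a little smaller. Next I'll let go, take the handle with a fixed orientation, and start winding in steps, shifting the centre to null the radial force.

```bash
cat > wind.py <<'E'
from h import *
import json,sys
TH=np.radians(-45)
def wind(c,r,a,z,nsteps,stop,step=np.radians(20),rate=.08,g=4e-5):
    """clockwise; returns state; stops when the pull exceeds stop"""
    for _ in range(nsteps):
        a-=step;z-=.004*step/(2*np.pi)
        hit=manip.move_l(np.r_[c+r*u(a),z],R(TH),rate=rate,max_force=60)
        F=[];
        for _ in range(4):
            s=read_state();F.append(s["force"]-F0);manip.dwell(.02)
        F=np.mean(F,0);rad=F[:2]@u(a);tan=F[:2]@u(a+np.pi/2)
        print(f"{np.degrees(a):.0f} {hit} rad {rad:.1f} pull {tan:.1f} Fz {F[2]:.1f} w {s['gripper_width']:.4f} c {c} t {s['time_s']:.1f} err {(s['eef_pos'][:2]-c-r*u(a))*1e3}",flush=True)
        c=c+g*rad*u(a)
        if hit or tan>stop or s["gripper_width"]<.015:break
    json.dump([list(c),r,a,z],open("w.json","w"))
try:F0=np.load("F0.npy")
except OSError:F0=np.zeros(3)
E
python3 - <<'E'
import wind
from wind import *
say("0");manip.command_gripper(.05);s=say("open")
p=s["eef_pos"];manip.move_l(p+[0,0,.08],rate=.25)
E0[0]=.006
H=np.r_[.5275,.050,.188]-E0
manip.command_gripper(.06)
manip.movep(H+[0,0,.06],R(TH))
print(manip.move_l(H,rate=.12,max_force=8))
wind.F0=np.mean([read_state()["force"]for _ in range(3)],0);np.save("F0.npy",wind.F0)
say("down");manip.command_gripper(0,50);s=say("grip")
if s["gripper_width"]>.018:
    c=C-E0[:2];d=s["eef_pos"][:2]-c;print("d",np.linalg.norm(d));a=np.arctan2(d[1],d[0])
    # handle is on the tangent through the tool; keep the stated radius
    wind.wind(c+(np.linalg.norm(d)-.055)*u(a),.055,a,s["eef_pos"][2],5,9)
E
```

```text
0 t 21.72 p [0.438 0.1   0.141] F [ 22.817  -6.044 -10.248] w 0.0209 g 40.6
open t 22.11 p [0.436 0.101 0.141] F [-0.018  0.223 -0.749] w 0.0504 g 0.0
False
down t 25.42 p [0.522 0.05  0.158] F [ 0.389 -0.153 -0.434] w 0.0605 g 0.0
grip t 25.84 p [0.522 0.05  0.158] F [-1.27  -0.444  5.662] w 0.0215 g 48.7
d 0.054278970608125296Traceback (most recent call last):
  File "<stdin>", line 15, in <module>
AttributeError: 'function' object has no attribute 'wind'
```

Run:
```python
import wind as W
from h import *
E0[0]=.006
s=read_state();c=C-E0[:2];d=s["eef_pos"][:2]-c;a=np.arctan2(d[1],d[0])
W.wind(c+(np.linalg.norm(d)-.055)*u(a),.055,a,s["eef_pos"][2],5,9)
```

```text
-158 False rad -12.8 pull -1.6 Fz -3.3 w 0.0218 c [0.563 0.086] t 26.3 err [1.019 0.9  ]
-178 False rad -19.9 pull -1.1 Fz -6.8 w 0.0219 c [0.563 0.087] t 26.7 err [1.947 0.328]
-198 False rad -21.6 pull -1.0 Fz -7.2 w 0.0219 c [0.564 0.087] t 27.2 err [ 2.18  -0.488]
-218 False rad -20.2 pull -1.3 Fz -4.3 w 0.0218 c [0.565 0.086] t 27.6 err [ 1.861 -1.189]
-238 False rad -17.7 pull -1.8 Fz -1.3 w 0.0215 c [0.566 0.086] t 28.1 err [ 1.348 -1.562]
```

Run:
```python
import wind as W, json
from h import *
from scipy.optimize import least_squares
c0,r0,a,z=json.load(open("w.json"))
A=np.radians([-158,-178,-198,-218,-238]);cs=[(.563,.086),(.563,.087),(.564,.087),(.565,.086),(.566,.086)]
er=np.array([[1.019,.9],[1.947,.328],[2.18,-.488],[1.861,-1.189],[1.348,-1.562]])/1e3
P=np.array([np.array(k)+.055*u(t)+e for k,t,e in zip(cs,A,er)])
s=read_state();P=np.vstack([P[:-1],s["eef_pos"][:2],[.522,.05]])
for fix in(None,.055):
    f=lambda v:np.hypot(*(P-v[:2]).T)-(fix or v[2])
    q=least_squares(f,[.566,.086,.055]);print(q.x,np.sqrt(np.mean(q.fun**2))*1e3)
```

```text
[0.564 0.084 0.054] 0.19481577674438905
[0.565 0.083 0.055] 0.2494037091914941
```

Run:
```python
import wind as W, json
from h import *
s=read_state();z=json.load(open("w.json"))[3]
c=np.array([.5645,.0835]);d=s["eef_pos"][:2]-c;a=np.arctan2(d[1],d[0])-2*np.pi;print(np.degrees(a),np.linalg.norm(d))
W.wind(c,.0545,a,z,8,7,g=7e-5)
```

```text
-240.96860379979807 0.05453099664916895
-261 False rad -1.7 pull -2.2 Fz 4.4 w 0.0219 c [0.565 0.084] t 28.6 err [0.358 0.028]
-281 False rad 3.3 pull -1.7 Fz 6.5 w 0.0221 c [0.565 0.083] t 29.0 err [0.493 0.343]
-301 False rad 4.8 pull -2.3 Fz 6.0 w 0.0221 c [0.565 0.084] t 29.5 err [0.641 0.306]
-321 False rad 6.0 pull -3.1 Fz 6.2 w 0.0219 c [0.565 0.084] t 29.9 err [0.887 0.069]
-341 False rad 6.0 pull -2.9 Fz 6.9 w 0.0219 c [0.565 0.084] t 30.4 err [ 0.908 -0.206]
-361 False rad 5.9 pull -1.4 Fz 7.6 w 0.0217 c [0.565 0.084] t 30.8 err [ 0.803 -0.386]
-381 False rad 5.3 pull -0.5 Fz 8.5 w 0.0213 c [0.566 0.084] t 31.3 err [ 0.747 -0.491]
-401 False rad 5.4 pull -0.3 Fz 8.7 w 0.0220 c [0.566 0.084] t 31.7 err [ 0.695 -0.559]
```

Run:
```python
import wind as W, json
from h import *
c,r,a,z=json.load(open("w.json"));z+=0
W.wind(np.array(c),r,a,z,6,7,g=5e-5,rate=.04)
```

```text
-421 False rad 5.9 pull 5.2 Fz 8.2 w 0.0221 c [0.567 0.084] t 32.4 err [ 1.102 -0.352]
-441 False rad 6.9 pull 6.5 Fz 9.5 w 0.0219 c [0.567 0.084] t 33.1 err [ 1.167 -0.723]
-461 False rad 7.6 pull 7.3 Fz 9.9 w 0.0218 c [0.567 0.083] t 33.8 err [ 1.088 -1.049]
```

The pull now rises about 1.1 N per 20°, as expected under load. I'll wind on slowly to about 12 N.

Run:
```python
import wind as W, json
from h import *
c,r,a,z=json.load(open("w.json"))
W.wind(np.array(c),r+.0005,a,z,4,11.2,g=0,rate=.025)
```

```text
-481 False rad 4.7 pull 11.1 Fz 10.1 w 0.0215 c [0.567 0.083] t 34.8 err [ 1.251 -1.111]
-501 False rad 8.8 pull 12.1 Fz 12.8 w 0.0216 c [0.567 0.083] t 35.8 err [ 0.797 -1.682]
```

Slower motion reads higher, because the wheel coasts at the end of each step. I'll take a very slow 3° step to get the true pull before going further.

Run:
```python
import wind as W, json
from h import *
c,r,a,z=json.load(open("w.json"))
W.wind(np.array(c),r,a,z,2,13.5,g=0,rate=.003,step=np.radians(1.5))
```

```text
-502 False rad 8.8 pull 13.9 Fz 12.9 w 0.0219 c [0.567 0.083] t 36.5 err [ 0.857 -1.827]
```

The true pull is about 13.9 N, near the top of the range. I'll back off a little and read it again slowly.

Run:
```python
import wind as W, json
from h import *
c,r,a,z=json.load(open("w.json"));c=np.array(c)
W.wind(c,r,a,z,1,20,g=0,rate=.03,step=np.radians(-30))
c,r,a,z=json.load(open("w.json"));c=np.array(c)
W.wind(c,r,a,z,3,20,g=0,rate=.006,step=np.radians(3))
```

```text
-472 False rad 6.4 pull -9.8 Fz 16.7 w 0.0221 c [0.567 0.083] t 37.6 err [-0.711 -0.059]
-475 False rad 4.7 pull 4.8 Fz 10.0 w 0.0219 c [0.567 0.083] t 38.3 err [ 0.668 -0.704]
-478 False rad 4.1 pull 11.3 Fz 7.9 w 0.0218 c [0.567 0.083] t 39.0 err [ 1.311 -1.085]
-481 False rad 4.4 pull 11.5 Fz 8.7 w 0.0218 c [0.567 0.083] t 39.7 err [ 1.324 -1.175]
```

Winding slowly now takes a steady 11.5 N, which is on target. I'll let go of the handle and swing the lever back.

Run:
```python
import h
from h import *
h.Cr=np.array([.5650,.0838])
manip.command_gripper(.05);p=say("rel")["eef_pos"];manip.move_l(p+[0,0,.08],rate=.25)
K=np.array([.437,.1005]);d=K-h.Cr;a0=np.arctan2(d[1],d[0]);z=.141
e=np.array([.508,.199])-h.Cr;k=a0-np.arctan2(e[1],e[0]);r=(np.hypot(*d)+np.hypot(*e))/2;print(a0,k,r,np.hypot(*d))
manip.movep(np.r_[K,z+.07],R(a0-np.pi/2))
print(manip.move_l(np.r_[K,z],rate=.12,max_force=8));say("down")
manip.command_gripper(0,40);s=say("grip")
if s["gripper_width"]>.015 and h.arc(a0,-np.linspace(0,k-.03,7)[1:],r,z):
    h.arc(a0,[-k-.03,-k-.06],r,z,f=18,rate=.03)
```

```text
rel t 40.12 p [0.538 0.036 0.153] F [-0.239 -0.159 -0.035] w 0.0497 g 0.0
3.0118567174158244 0.9815881227008552 0.1288075623938293 0.12908481707776476
False
down t 43.22 p [0.437 0.1   0.142] F [-0.15  -0.235  0.251] w 0.0502 g 0.0
grip t 43.58 p [0.437 0.101 0.142] F [-1.336 -0.298  4.761] w 0.0206 g 38.9
-0.16 False t 43.93 p [0.441 0.121 0.142] F [-7.496  2.585  9.349] w 0.0213 g 39.2
   rad,tan 7.921177497623047 -0.34637189185270856
-0.32 False t 44.28 p [0.448 0.141 0.142] F [-9.428  6.533 10.66 ] w 0.0207 g 39.4
   rad,tan 11.324983103253444 -1.8165326270290336
-0.48 False t 44.63 p [0.458 0.159 0.142] F [-12.366  11.772  10.908] w 0.021 g 39.5
   rad,tan 16.867860084170832 -2.640562688237173
-0.63 False t 44.98 p [0.471 0.175 0.142] F [-13.8    15.065  10.061] w 0.0207 g 39.5
   rad,tan 20.387518822546884 -1.3283133773954425
-0.79 False t 45.33 p [0.486 0.189 0.142] F [-13.247  22.655  10.545] w 0.0208 g 39.4
   rad,tan 26.05867897441009 -3.1146115112546333
-0.95 False t 45.68 p [0.504 0.201 0.142] F [-12.748  27.251   9.454] w 0.0212 g 39.3
   rad,tan 30.044356372264293 -1.5612638441263904
-1.01 False t 46.09 p [0.51  0.204 0.142] F [-10.841  29.095   8.055] w 0.0206 g 39.1
   rad,tan 30.967085460308216 -2.2582165466427426
-1.04 False t 46.37 p [0.514 0.206 0.142] F [-10.86   31.274   7.226] w 0.021 g 39.2
   rad,tan 33.03532279105312 -2.158473900864582
```

No stop felt yet, so I'll keep going in small steps until it comes.

Run:
```python
import h
from h import *
h.Cr=np.array([.5650,.0838]);a0=3.01186
for k in np.arange(1.07,1.24,.03):
    if not h.arc(a0,[-k],.127,.142,f=20,rate=.04):break
    F=read_state()["force"][:2]
    if F@u(a0-k+np.pi/2)>12:break
```

```text
-1.07 True t 46.58 p [0.514 0.206 0.142] F [-6.832  2.896  8.633] w 0.0209 g 40.5
   rad,tan 5.176382126512218 5.317015787082505
```

Run:
```python
import h
from h import *
h.Cr=np.array([.5650,.0838]);a0=3.01186
d=read_state()["eef_pos"][:2]-h.Cr;r=np.hypot(*d);print(r,np.arctan2(d[1],d[0])-a0)
for k in np.arange(1.06,1.24,.03):
    if not h.arc(a0,[-k],r-.0005,.142,f=25,rate=.03):break
    F=read_state()["force"][:2]
    if F@u(a0-k+np.pi/2)>14:break
```

```text
0.13238031669331957 -1.0458269799815145
-1.06 False t 46.83 p [0.514 0.206 0.142] F [-15.688  -4.459   3.802] w 0.0208 g 40.4
   rad,tan 1.694970533812497 16.22081068753718
```

The tangential force rose to 16 N with the knob stationary, and the total swing of about 1.05 rad matches the stated range, so the lever is at its locked stop. I'll let go, back off and check with a picture.

Run:
```python
from h import *
manip.command_gripper(.06);p=say("rel")["eef_pos"];manip.move_l(p+[0,0,.12],rate=.2)
manip.movep(np.r_[.36,.36,.26],R(0));say("clear")
t=imaging.read_camera("top")["color"];s=imaging.read_camera("scene")["color"]
cv2.imwrite("pics/z.png",np.vstack([cv2.resize(i,(440,280),interpolation=cv2.INTER_CUBIC) for i in(t[150:220,260:370],s[165:235,290:400])]))
```

```text
rel t 47.28 p [0.516 0.206 0.142] F [-0.034  0.606  0.033] w 0.0603 g 0.0
clear t 48.92 p [0.36  0.36  0.259] F [ 0.621 -0.875 -0.435] w 0.0599 g 0.0
```

View pics/z.png

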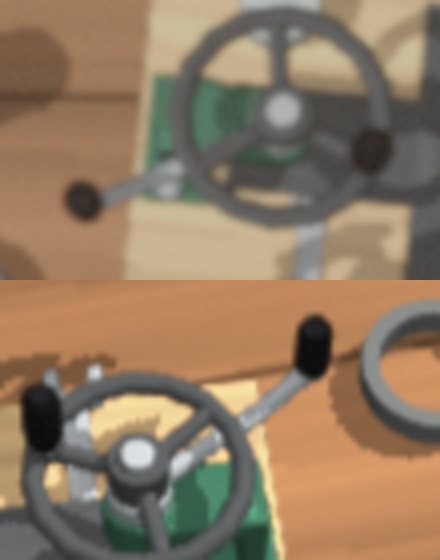

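The knob is back at its starting pixels: (84,201) in the top crop and (313,346) in the scene crop. The lever is locked, the wheel is at rest and the gripper is clear, so I'm handing in.

```bash
python3 -c "
from station import manip
print(manip.sign_off())"
```

```text
the job is handed in; nothing more can be done
None
```

The job is handed in at about 49 s: lever opened, wheel wound to about 11.5 N of pull at the handle, lever swung back to its locked stop, and the gripper clear of everything; the sign-off returned no verdict.

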